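# Fetch the thread spool from behind the bottles

## Task

The orange thread spool is boxed in by three bottles in the plywood caddy. Clear all three bottles out and stand them in the grey side tray, then fetch the spool and stand it upright in the middle of the square offcut with the knot, and only after that put each bottle back upright in the caddy on the very place it came from. Do not tip anything over, and leave the other things on the bench where they are.

Things in the scene. Friction and masses are not known exactly. Their poses are not given: they have to be found in the camera images.
- caddy: Fixed plywood caddy with a wooden rim, 180 mm (its x) by 200 mm (its y). Board 12 mm thick: things in it stand 12 mm above the bench. Rim 5 mm thick, 26 mm high over the bench, 55 mm at the back (+x). Origin: centre of its underside. Three round dark marks, 68 mm across, at (x, y) = (20, 60), (20, -60), (-42, 0) mm: a bottle stands on each, which on which varies; the spool at (20, 0).
- side_tray: Empty grey tray with a steel rim, 180 mm (its x) by 200 mm (its y), fixed; the board is 12 mm thick, so things in it stand 12 mm above the bench; the rim is 5 mm thick and 26 mm high over the bench all round. Origin: centre of its underside, on the bench; z up.
- offcut: Flat square-looking piece of pale wood with a dark knot, 96 mm (its x) by 107 mm (its y) by 20 mm high, does not move. Origin: centre of its underside, on the bench.
- empty_jar_centre (a point): Clear empty glass jar with a white cap, 64 mm diameter, 97 mm tall, upright; can be gripped across at any height. The point is its centre, half-way up; z along its axis.
- pigment_jar_centre (a point): Small jar with a label and a green cap, 46 mm diameter, 106 mm tall, upright; can be gripped across at any height. The point is its centre, half-way up; z along its axis.
- dropper_bottle_centre (a point): Brown dropper bottle with a black rubber teat, 34 mm diameter up to 70 mm height, narrower above, 102 mm tall in all, upright. The point is its centre, half-way up; z along its axis.
- spool_centre (a point): Orange spool of waxed thread standing upright, 43 mm diameter at the flanges, about 36 mm in between, 47 mm tall. The point is its centre, half-way up; z along its axis.
- tape_ring_centre (a point): Bystander: white roll of tape lying flat, 66 mm diameter, 22 mm high. The point is its centre. Leave it alone.
- long_block_centre (a point): Bystander: dark wooden block 41 by 152 by 28 mm lying flat, long along its y. The point is its centre. Leave it alone.
- measure_centre (a point): Bystander: tape measure in a yellow case standing upright, 62 by 75 by 73 mm. The point is its centre. Leave it alone.

How it is judged:
By the outcome, as a careful person would: the job done as asked, in the order asked, and still so for the second after the job is handed in, with the robot touching nothing.
It also fails if it takes over 147 s, if anything falls off the work surface, if the arm or the gripper's body presses on something with over 40 N, if the wrist force passes 120 N, or if a joint passes its speed limit or range.

## Robot

A 6-joint arm with a two-finger parallel gripper is mounted at the origin on a cart in front of the work surface, level with it; the furniture and walls round the work are solid. World frame = base frame: x ahead of the robot, y to its left, z up, the work surface at z = 0. Lengths are in m, angles in rad, forces in N, time in s.
With the tool pointing down it reaches from about 0.35 to 0.875 m from the base axis. Payload 15.5 kg.
Tool frame: the origin (TCP) lies on the centre line of the jaws, within the pads' length; the fingertips stand 11 mm ahead of it and the grasp point (between the pads) lies 8 mm behind it (ctrl.finger_overhang is the distance from the TCP to the fingertips, in m); z points along the fingers, y is the line along which they close (so a half turn about z gives the same grasp; the last joint's range is limited). The gripper opens to 85 mm and grips with 20 to 120 N. Pads are 22 mm wide; open, the fingers measure 114 mm over their backs; the gripper's body (76 mm by 85 mm) begins 54 mm behind the grasp point. The pads swing forward as they close: fully open they stand 13 mm farther back than shut.
Start: joints at [-1.3, 0.494, 1.345, -0, 1.302, -0.096], TCP at [0.224, -0.583, 0.242] pointing down, gripper open.
Joint ranges: [-2.91, 2.91], [-0.82, 2.16], [0.22, 2.67], [-1.22, 4.37], [0.12, 2.79], [-3.08, 3.08]. Speed limits (rad/s): [1.89, 1.89, 2.57, 3.01, 3.01, 3.01].

## Interface

Orientations are given as a unit quaternion [w, x, y, z].
In Python, from bench import ctrl, vision, ticket gives the robot as it stands. The module is installed in compiled form; this text tells all that it offers.
- The arm moves only by the tool send_rows, never from a script. Its argument "plan" is a list of rows, each a list of 7 numbers: the shift along the world's x, y, z in units of 25 mm (1.0 is 25 mm), then the turn, a rotation vector about the world's x, y, z in units of 8 degrees (1.0 is 8 degrees), then the closure, from 0 (fully open) to 1 (shut). A call has 1 to 8 rows; each row is the pose to reach, as a shift and turn from the pose commanded when the call began; what a row does not reach only later rows make up. A row lasts 1/10 s, in which the tool goes at most 50 mm and 8.59 degrees, less where a joint would pass 70% of its speed; a pose out of reach is approached as far as the arm can. A call with a gripper value outside its range is refused whole. The fingers move at their own pace and stop on an object; "newtons" is the grip in N (left out, the last holds). Time passes only in rows, so rows that repeat a pose let the fingers close. It gives the time, the measured TCP pose, the force, the opening and the grip force at its end, in the units of the state.
- ctrl.state(): the state, without advancing time (a new reading comes with each control period).
- vision.camera(name): name is "scene" or "top"; returns (picture, depth): 480x640x3 uint8, red, green, blue; 480x640 float32, m along the optical axis (not along the pixel's ray), 0 where there is no reading.
- vision.camera_params(name): a dict with "intrinsics" (3x3 intrinsics, pixels), "R" (3x3) and "t" (3): a world point X has camera coordinates R X + t. Camera axes: x right, y down, z forward; pixel columns grow to the right and rows downward; lengths in m; the calibration is good to about 2 mm. A picture is of the moment at which its call begins. camera_params takes no time and is no camera call.
- ticket.job_done(): hands the job in; it is judged then, once.
The state is a dict: "time": time; "joint_pos": joint angles; "joint_velocities": joint speeds; "joint_torque": joint torques, N m; "tool_pos": TCP position; "tcp_rot": TCP orientation; "contact_force": force on the tool from outside, world axes, zero at the start; "torque": the same for the moment, N m; "opening": finger opening in m; "finger_force": force on a finger pad.
Only numpy, scipy, OpenCV 4.12 (cv2) and the standard library are available. Lean on these libraries where they do the work, as an engineer would, in place of code of your own. Each camera call takes 0.05 s, during which the arm holds its last target. There are 200 camera calls.

## Working session

There is one attempt and no reset: what is moved stays moved. The work goes in short steps, Python scripts to look and compute and a tool call to move; the robot and the scene stay as the last step left them, time stands still between calls to the robot, and variables do not carry over. Pictures are saved under pics/ and viewed, at most 14 in all, crops included, and the job is handed in when it is done.

Besides the shell and the picture viewer there is one more tool, called in YAML: its name, and indented under it one key for each argument. send_rows: Moves the arm, as the interface text tells. Its arguments: {"type":"object","properties":{"plan":{"type":"array","items":{"type":"array","items":{"type":"number"}}},"newtons":{"type":"number"}},"required":["plan"]}

```bash
mkdir -p pics
cat > h.py <<'E'
import numpy as np, cv2
from bench import ctrl, vision, ticket
def grab(n):
    im,d=vision.camera(n); p=vision.camera_params(n)
    K,R,t=map(np.array,(p["intrinsics"],p["R"],p["t"]))
    v,u=np.mgrid[:480,:640]
    c=np.stack([(u-K[0,2])/K[0,0]*d,(v-K[1,2])/K[1,1]*d,d],-1)
    X=(c-t)@R; X[d==0]=np.nan
    return im,X,(K,R,t)
def save(im,n): cv2.imwrite('pics/'+n,cv2.cvtColor(im,cv2.COLOR_RGB2BGR))
E
python3 - <<'E'
from h import *
for n in("scene","top"):
    im,X,(K,R,t)=grab(n); save(im,n+"0.png"); print(n,(-R.T@t).round(3),R.round(2).tolist()); np.savez(n+"0.npz",im=im,X=X)
print(ctrl.state())
E
```

```text
scene [-0.079  0.575  0.943] [[-0.6, -0.8, -0.02], [-0.6, 0.46, -0.66], [0.53, -0.38, -0.75]]
top [0.454 0.106 0.999] [[-0.02, -1.0, -0.0], [-0.99, 0.02, -0.1], [0.1, 0.0, -0.99]]
{'time': 0.1, 'joint_pos': array([-1.29952178e+00,  4.94124413e-01,  1.34606148e+00,  2.11065003e-05,
        1.30251074e+00, -9.54729366e-02]), 'joint_velocities': array([-0.00173666,  0.00082096, -0.00239199, -0.00051716, -0.00137185,
        0.00019342]), 'joint_torque': array([ 2.18322275e-03, -8.83589959e+01, -3.84565938e+01, -9.67897540e-05,
        5.30960519e-03, -2.74907836e-05]), 'tool_pos': array([ 0.22405444, -0.58312601,  0.24176039]), 'tcp_rot': array([-5.50754564e-04,  9.83234456e-01,  1.82344999e-01, -3.83232286e-05]), 'contact_force': array([ 0.67999948,  0.02435363, -0.8471053 ]), 'torque': array([-0.07256566,  0.00266211,  0.08679348]), 'finger_force': 0.0, 'opening': 0.08542406287582538}
```

View pics/top0.png

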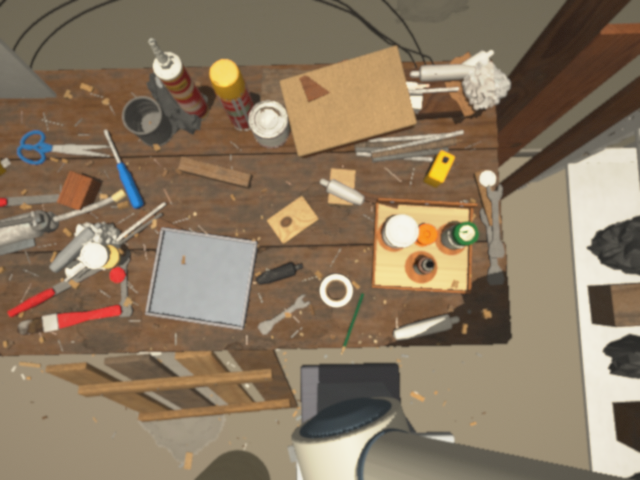

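View pics/scene0.png

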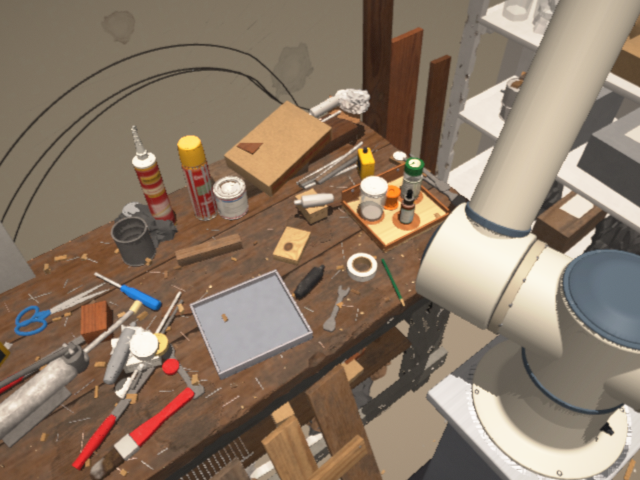

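The top view shows the caddy at cols 375-470, rows 200-292, holding the jar (400,232), spool (428,235), pigment jar (466,234) and dropper (424,265). The tray is at 147-256 / 228-328, the knot offcut at (292,220) and the tape ring at (337,291). The scene view agrees.

```bash
cat > m.py <<'E'
from h import *
from scipy.optimize import least_squares
z=np.load("top0.npz"); im,X=z["im"],z["X"]
def pts(c0,c1,r0,r1,lo,hi):
    P=X[r0:r1,c0:c1].reshape(-1,3); I=im[r0:r1,c0:c1].reshape(-1,3)
    k=(P[:,2]>lo)&(P[:,2]<hi); return P[k],I[k]
def rect(P,n):
    c,s,a=cv2.minAreaRect((P[:,:2]*1000).astype(np.float32)); print(n,len(P),np.round(c,1),np.round(s,1),round(a,1), 'z',np.percentile(P[:,2],[5,50,95]).round(4))
bare=pts(300,330,240,270,-1,1)[0]; print("bench z",np.median(bare[:,2]))
rect(pts(255,330,190,250,.012,.03)[0],"offcut")
rect(pts(135,268,215,340,.018,.035)[0],"tray rim")
rect(pts(135,268,215,340,.006,.035)[0],"tray all")
rect(pts(365,480,195,300,.006,.032)[0],"caddy all")
rect(pts(365,480,195,300,.018,.058)[0],"caddy rim+")
for n,b in dict(jar=(380,425,210,252,.100,.13),pig=(445,485,215,255,.108,.13),drop=(405,445,240,290,.085,.13),spool=(412,445,220,250,.052,.066),ring=(315,360,270,310,.014,.03)).items():
    P,_=pts(*b); c,r=cv2.minEnclosingCircle((P[:,:2]*1000).astype(np.float32)); print(n,len(P),np.round(c,1),round(r,1),(P[:,:2].mean(0)*1e3).round(1),np.percentile(P[:,2],[5,50,95]).round(3))
E
python3 m.py
python3 - <<'E'
import numpy as np,cv2
z=np.load("top0.npz");im,X=z["im"],z["X"]
a=im[185:305,360:500]; b=im[195:245,262:322]
d=np.nan_to_num(X[185:305,360:500,2]); d=np.clip(d*2000,0,255).astype(np.uint8)
A=cv2.resize(a[...,::-1],None,fx=2.8,fy=2.8,interpolation=2);D=cv2.resize(cv2.applyColorMap(d,2),None,fx=2.8,fy=2.8,interpolation=0)
B=cv2.resize(im[180:340,130:350,::-1],(330,240)) 
cv2.imwrite("pics/c1.png",np.hstack([A,D]))
E
```

```text
bench z -0.001618027895340273
offcut 1264 [589.  164.4] [ 60.2 178.5] 34.4 z [0.0159 0.0191 0.0219]
tray rim 1198 [488.1 331.2] [245.4 223.5] 87.4 z [0.0194 0.0244 0.0279]
tray all 9308 [486.7 348.7] [287.5 233.9] 86.1 z [0.0082 0.0117 0.025 ]
caddy all 6266 [ 538.2 -104.1] [230.3 193.7] 85.6 z [0.0082 0.0115 0.025 ]
caddy rim+ 1640 [ 531.7 -109.1] [201.1 180.4] 85.1 z [0.0205 0.0297 0.0571]
jar 875 [555.5 -52.6] 31.9 [555.  -51.9] [0.105 0.108 0.11 ]
pig 484 [ 547.2 -170.9] 23.2 [ 546.6 -169.6] [0.113 0.116 0.119]
drop 161 [508.6 -84. ] 37.5 [502.1 -91.1] [0.086 0.106 0.111]
spool 355 [ 552.6 -118.8] 28.5 [ 552.7 -111.1] [0.054 0.057 0.06 ]
ring 496 [445.9  71. ] 32.9 [446.   70.7] [0.018 0.021 0.024]
```

View pics/c1.png

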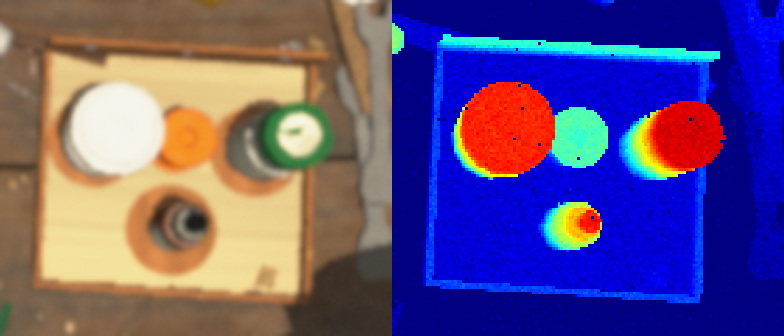

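The crop shows the caddy clearly: jar and pigment jar on the back marks, spool between them, dropper on the front mark. The caddy yaw is about -4.9°. Next, the offcut and tray.

Run:
```python
from m import *
def comp(lo,hi,seed,n):
    m=((X[...,2]>lo)&(X[...,2]<hi)).astype(np.uint8)
    m=cv2.morphologyEx(m,cv2.MORPH_OPEN,np.ones((3,3)))if n!="trayrim" else m
    k,l=cv2.connectedComponents(m); P=X[l==l[seed[1],seed[0]]]; rect(P,n); 
    r=np.argwhere(l==l[seed[1],seed[0]]); print(r.min(0),r.max(0))
comp(.012,.028,(292,218),"offcut")
comp(.006,.030,(200,290),"tray")
a=cv2.resize(im[150:340,130:370,::-1],None,fx=3.3,fy=3,interpolation=2); cv2.imwrite("pics/c2.png",a[:600,:800])
```

```text
bench z -0.001618027895340273
offcut 1264 [589.  164.4] [ 60.2 178.5] 34.4 z [0.0159 0.0191 0.0219]
tray rim 1198 [488.1 331.2] [245.4 223.5] 87.4 z [0.0194 0.0244 0.0279]
tray all 9308 [486.7 348.7] [287.5 233.9] 86.1 z [0.0082 0.0117 0.025 ]
caddy all 6266 [ 538.2 -104.1] [230.3 193.7] 85.6 z [0.0082 0.0115 0.025 ]
caddy rim+ 1640 [ 531.7 -109.1] [201.1 180.4] 85.1 z [0.0205 0.0297 0.0571]
jar 875 [555.5 -52.6] 31.9 [555.  -51.9] [0.105 0.108 0.11 ]
pig 484 [ 547.2 -170.9] 23.2 [ 546.6 -169.6] [0.113 0.116 0.119]
drop 161 [508.6 -84. ] 37.5 [502.1 -91.1] [0.086 0.106 0.111]
spool 355 [ 552.6 -118.8] 28.5 [ 552.7 -111.1] [0.054 0.057 0.06 ]
ring 496 [445.9  71. ] 32.9 [446.   70.7] [0.018 0.021 0.024]
offcut 1240 [594.1 157.3] [60.2 89.8] 34.0 z [0.016  0.0191 0.0217]
[196 267] [242 316]
tray 9264 [503.7 396.8] [312.7 212.6] 79.8 z [0.0084 0.0118 0.025 ]
[210 107] [328 256]
```

View pics/c2.png

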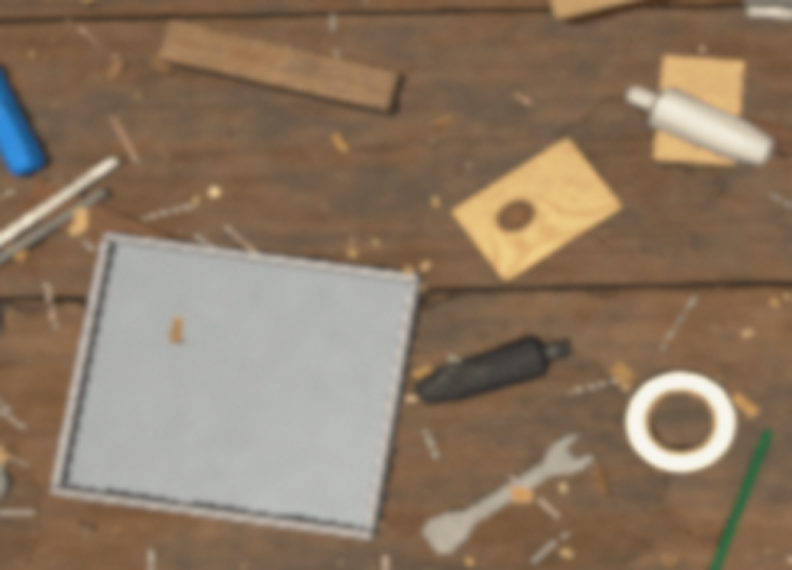

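The knot offcut is tilted about 34° and measures 60x90 mm. Its axis-aligned extent matches the stated 96x107, so I take it as the right piece, with its middle near (0.594, 0.157). Next, the tray corners and the dropper centre.

```bash
python3 - <<'E' | tail -12
from m import *
p=vision.camera_params("top");K,R,t=map(np.array,(p["intrinsics"],p["R"],p["t"]))
def ray(u,v,zz):
    d=R.T@np.linalg.inv(K)@[u,v,1]; c=-R.T@t; return ((c+d*(zz-c[2])/d[2])*1e3).round(1)
C=[ray(*q,.026) for q in((161.2,228),(256.4,242.7),(242.7,328.7),(145.8,313.7))]; print(C,np.mean(C,0)); print([np.linalg.norm(C[i]-C[i-1]).round() for i in range(4)],np.degrees(np.arctan2(*(C[1]-C[0])[:2])))
P,_=pts(405,450,235,290,.102,.13);print("teat",len(P),P.mean(0))
for a in(.095,.085,.075,.065):
    P,_=pts(405,450,248,290,a-.005,a+.005);print(a,len(P),P.mean(0).round(4),P.min(0).round(3),P.max(0).round(3))
P,_=pts(412,445,222,252,.053,.064); print("spool",np.median(P,0), P.min(0),P.max(0))
print("mark",ray(421,267,.012))
E
```

```text
drop 161 [508.6 -84. ] 37.5 [502.1 -91.1] [0.086 0.106 0.111]
spool 355 [ 552.6 -118.8] 28.5 [ 552.7 -111.1] [0.054 0.057 0.06 ]
ring 496 [445.9  71. ] 32.9 [446.   70.7] [0.018 0.021 0.024]
[array([580.1, 426. ,  26. ]), array([545.2, 230.4,  26. ]), array([372.3, 259.7,  26. ]), array([406.5, 455.2,  26. ])] [476.025 342.825  26.   ]
[np.float64(176.0), np.float64(199.0), np.float64(175.0), np.float64(198.0)] -169.88343915508904
teat 149 [ 0.52225791 -0.07859865  0.10808034]
0.095 12 [ 0.4898 -0.0987  0.0941] [ 0.481 -0.102  0.09 ] [ 0.496 -0.096  0.1  ]
0.085 66 [ 0.4901 -0.1003  0.0872] [ 0.479 -0.114  0.082] [ 0.503 -0.093  0.09 ]
0.075 57 [ 0.491  -0.0989  0.073 ] [ 0.476 -0.12   0.07 ] [ 0.505 -0.088  0.08 ]
0.065 54 [ 0.4879 -0.0966  0.0668] [ 0.475 -0.12   0.06 ] [ 0.506 -0.086  0.07 ]
spool [ 0.55213829 -0.11094291  0.05750189] [ 0.53180167 -0.14665753  0.05348424] [ 0.57423423 -0.09162009  0.0629137 ]
mark [ 488.2 -106.9   12. ]
```

send_rows:
  plan:
    - [0.7,1.2,0,0,0,-0.4,0]
    - [1.4,2.5,0,0,0,-0.8,0]
    - [2.1,3.8,0,0,0,-1.2,0]
    - [2.8,5.1,0,0,0,-1.6,0]
    - [3.5,6.4,0,0,0,-2,0]
    - [4.2,7.6,0,0,0,-2.4,0]
    - [5,9,0,0,0,-2.8,0]
    - [5.6,10.1,0,0,0,-3.24,0]
  newtons: 40

```text
time: 0.9
tool_pos: [0.3647, -0.329, 0.2421]
tcp_rot: [-0.0, 0.999, -0.044, -0.0]
contact_force: [0.2, -0.8, 0.3]
opening: 0.0854
finger_force: 0.0
```

send_rows:
  plan:
    - [0.7,1.3,0,0,0,0,0]
    - [1.4,2.6,-0.4,0,0,0,0]
    - [2.1,3.9,-0.8,0,0,0,0]
    - [2.8,5.2,-1.2,0,0,0,0]
    - [3.5,6.5,-1.6,0,0,0,0]
    - [4.2,7.6,-2,0,0,0,0]
    - [5.04,9.02,-2.4,0,0,0,0]
    - [5.04,9.02,-2.8,0,0,0,0]

```text
time: 1.7
tool_pos: [0.4918, -0.1021, 0.1717]
tcp_rot: [-0.0, 0.999, -0.041, 0.0]
contact_force: [0.5, -1.3, 0.0]
opening: 0.0856
finger_force: 0.0
```

Run:
```python
from h import *
im,X,_=grab("top"); save(im[150:330,330:530].repeat(3,0).repeat(3,1),"d1.png")
s=ctrl.state(); print(s["tool_pos"],s["tcp_rot"],s["joint_pos"])
im,X,_=grab("scene"); save(im,"d1s.png")
```

```text
[ 0.49015504 -0.10345058  0.17029507] [-3.59849111e-04  9.99151866e-01 -4.11640080e-02 -9.71654692e-04] [-3.27352371e-01  4.13986027e-01  1.73335888e+00  1.68984466e-04
  9.96315186e-01  1.32570331e+00]
```

View pics/d1s.png

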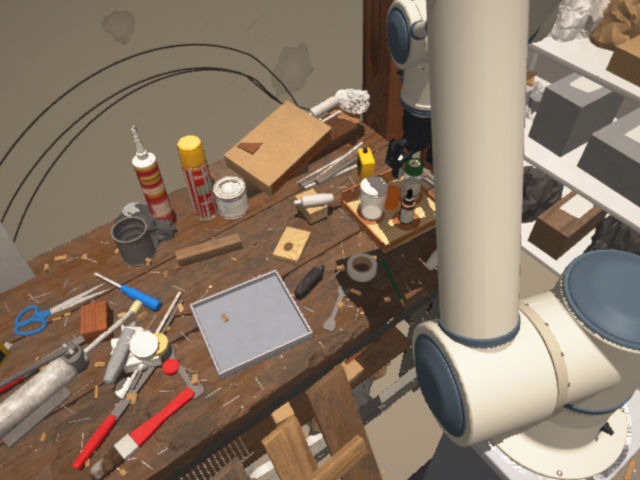

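send_rows:
  plan:
    - [0,0,-0.8,0,0,0,0]
    - [0,0,-1.6,0,0,0,0]
    - [0,0,-2.4,0,0,0,0]
    - [0,0,-3.2,0,0,0,0]
    - [0,0,-4,0,0,0,0]
    - [0,0,-4.56,0,0,0,0]
    - [0,0,-4.56,0,0,0,0]
    - [0,0,-4.56,0,0,0,0]

```text
time: 2.6
tool_pos: [0.49, -0.1062, 0.0588]
tcp_rot: [0.0, 0.999, -0.043, -0.0]
contact_force: [1.1, -0.7, -0.3]
opening: 0.0852
finger_force: 0.0
```

send_rows:
  plan:
    - [0,0,0,0,0,0,0.3]
    - [0,0,0,0,0,0,0.4]
    - [0,0,0,0,0,0,0.5]
    - [0,0,0,0,0,0,0.6]
    - [0,0,0,0,0,0,0.7]
    - [0,0,0,0,0,0,0.8]
    - [0,0,0,0,0,0,1]
    - [0,0,0,0,0,0,1]
  newtons: 40

```text
time: 3.4
tool_pos: [0.4904, -0.1054, 0.0586]
tcp_rot: [0.0, 0.999, -0.043, 0.0]
contact_force: [-0.3, 1.6, 6.4]
opening: 0.0309
finger_force: 38.9
```

send_rows:
  plan:
    - [0,0,0,0,0,0,1]
    - [0,0,0.2,0,0,0,1]
    - [0,0,0.5,0,0,0,1]
    - [0,0,1,0,0,0,1]
    - [0,0,1,0,0,0,1]

```text
time: 3.9
tool_pos: [0.4909, -0.1057, 0.0847]
tcp_rot: [0.0, 0.999, -0.043, 0.001]
contact_force: [1.1, -0.4, -1.9]
opening: 0.0307
finger_force: 39.7
```

Run:
```python
from h import *
im,X,_=grab("scene"); save(cv2.resize(im[130:260,330:480],None,fx=4,fy=4,interpolation=2),"d2.png")
```

```text
(no output)
```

View pics/d2.png

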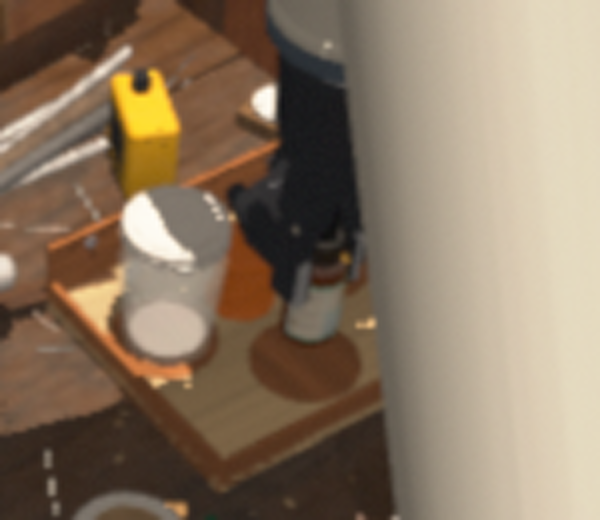

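send_rows:
  plan:
    - [0,0,0.8,0,0,0,1]
    - [0,0.4,1.6,0,0,0,1]
    - [-0.1,1.4,2,0,0,0,1]
    - [-0.3,2.6,2,0,0,0,1]
    - [-0.5,4,2,0,0,0,1]
    - [-0.7,5.4,2,0,0,0,1]
    - [-0.9,6.8,2,0,0,0,1]
    - [-1.1,8.2,2,0,0,0,1]

```text
time: 4.75
tool_pos: [0.4621, 0.1009, 0.133]
tcp_rot: [0.0, 0.999, -0.043, -0.0]
contact_force: [1.0, 0.6, -0.2]
opening: 0.0306
finger_force: 39.9
```

send_rows:
  plan:
    - [-0.2,1.4,0,0,0,0,1]
    - [-0.4,2.8,0,0,0,0,1]
    - [-0.6,4.2,0,0,0,0,1]
    - [-0.8,5.6,0,0,0,0,1]
    - [-1,7,0,0,0,0,1]
    - [-1.1,8.4,0,0,0,0,1]
    - [-1.2,9.4,0,0,0,0,1]
    - [-1.22,10,0,0,0,0,1]

```text
time: 5.55
tool_pos: [0.4316, 0.3513, 0.1328]
tcp_rot: [0.0, 0.999, -0.042, -0.0]
contact_force: [0.8, -0.6, -0.7]
opening: 0.0307
finger_force: 39.9
```

send_rows:
  plan:
    - [0,0,-0.7,0,0,0,1]
    - [0,0,-1.4,0,0,0,1]
    - [0,0,-2,0,0,0,1]
    - [0,0,-2.5,0,0,0,1]
    - [0,0,-2.8,0,0,0,1]
    - [0,0,-2.98,0,0,0,1]
    - [0,0,-2.98,0,0,0,1]
    - [0,0,-2.98,0,0,0,1]

```text
time: 6.35
tool_pos: [0.4324, 0.3496, 0.059]
tcp_rot: [-0.0, 0.999, -0.043, 0.0]
contact_force: [0.0, 0.1, -1.6]
opening: 0.0307
finger_force: 39.7
```

send_rows:
  plan:
    - [0,0,0,0,0,0,0.5]
    - [0,0,0,0,0,0,0.3]
    - [0,0,0,0,0,0,0]
    - [0,0,0,0,0,0,0]
    - [0,0,0,0,0,0,0]
    - [0,0,1.5,0,0,0,0]
    - [0,0,3,0,0,0,0]
    - [0,0,4,0,0,0,0]

```text
time: 7.15
tool_pos: [0.4325, 0.3498, 0.161]
tcp_rot: [-0.0, 0.999, -0.043, 0.001]
contact_force: [1.0, -0.5, -0.8]
opening: 0.0851
finger_force: 0.0
```

send_rows:
  plan:
    - [0.3,-1,0,0,0,0.7,0]
    - [0.6,-2,0,0,0,1.4,0]
    - [0.9,-3,0,0,0,2.1,0]
    - [1.2,-4,0,0,0,2.8,0]
    - [1.5,-5,0,0,0,3.5,0]
    - [1.8,-6,0,0,0,4.2,0]
    - [2.1,-7,0,0,0,4.9,0]
    - [2.4,-8,0,0,0,5.6,0]

```text
time: 7.95
tool_pos: [0.4923, 0.1485, 0.1588]
tcp_rot: [0.0, 0.939, 0.343, -0.0]
contact_force: [-0.3, 0.3, -0.5]
opening: 0.0855
finger_force: 0.0
```

send_rows:
  plan:
    - [0.3,-1,0,0,0,0.7,0]
    - [0.6,-2,0,0,0,1.4,0]
    - [0.9,-3,0,0,0,2.1,0]
    - [1.3,-4.2,0,0,0,2.8,0]
    - [1.7,-5.4,0,0,0,3.6,0]
    - [2.1,-6.6,0,0,0,4.4,0]
    - [2.5,-8.08,0,0,0,5.2,0]
    - [2.54,-8.08,0,0,0,5.65,0]

```text
time: 8.75
tool_pos: [0.5569, -0.0562, 0.1588]
tcp_rot: [0.001, 0.736, 0.677, 0.0]
contact_force: [0.0, 0.3, -0.9]
opening: 0.0856
finger_force: 0.0
```

Run:
```python
from h import *
im,X,_=grab("scene"); save(cv2.resize(im[120:400,170:490],None,fx=2.4,fy=2.1,interpolation=2),"e1.png")
s=ctrl.state(); print(s["tool_pos"],s["tcp_rot"],s["joint_pos"])
```

```text
[ 0.55630984 -0.05448799  0.15870903] [2.90392632e-04 7.35201631e-01 6.77848411e-01 9.69811536e-05] [-2.04356044e-01  4.98592396e-01  1.60840944e+00 -2.10083349e-04
  1.03400573e+00 -1.23116709e-01]
```

View pics/e1.png

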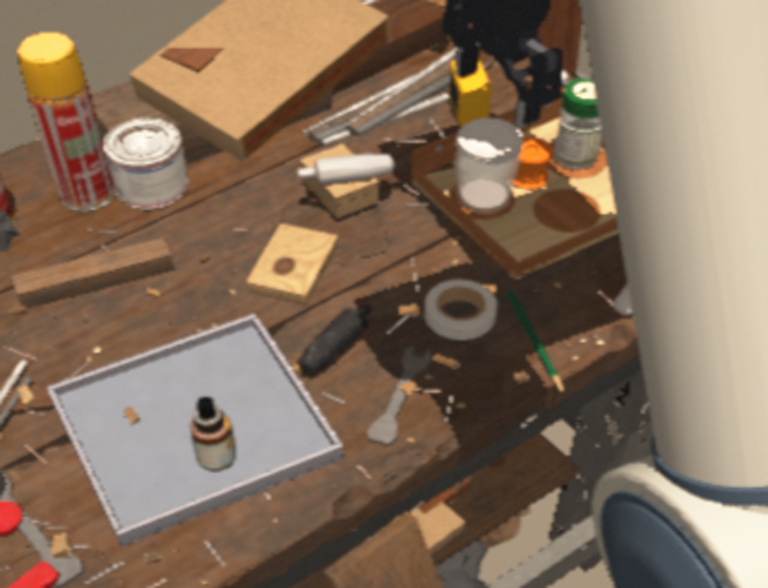

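The picture shows the dropper upright in the tray and the gripper above the jar.

send_rows:
  plan:
    - [0,0.05,-0.8,0,0,0,0]
    - [0,0.05,-1.6,0,0,0,0]
    - [0,0.05,-2.2,0,0,0,0]
    - [0,0.05,-2.8,0,0,0,0]
    - [0,0.05,-3.3,0,0,0,0]
    - [0,0.05,-3.48,0,0,0,0]
    - [0,0.05,-3.48,0,0,0,0]
    - [0,0.05,-3.48,0,0,0,0]

```text
time: 9.6
tool_pos: [0.5559, -0.0511, 0.0722]
tcp_rot: [0.0, 0.737, 0.676, 0.0]
contact_force: [0.0, -0.4, 0.4]
opening: 0.0855
finger_force: 0.0
```

send_rows:
  plan:
    - [0,0,0,0,0,0,0.1]
    - [0,0,0,0,0,0,0.2]
    - [0,0,0,0,0,0,0.3]
    - [0,0,0,0,0,0,0.4]
    - [0,0,0,0,0,0,0.6]
    - [0,0,0,0,0,0,1]
    - [0,0,0,0,0,0,1]
    - [0,0,0,0,0,0,1]
  newtons: 40

```text
time: 10.4
tool_pos: [0.5559, -0.0512, 0.0725]
tcp_rot: [0.0, 0.737, 0.676, 0.0]
contact_force: [-2.6, 0.9, 9.7]
opening: 0.0622
finger_force: 41.2
```

send_rows:
  plan:
    - [0,0,0.4,0,0,0,1]
    - [0,0,1.2,0,0,0,1]
    - [0,0,2,0,0,0,1]
    - [-0.1,0.5,2.4,0,0,0,1]
    - [-0.2,1.6,2.4,0,0,0,1]
    - [-0.4,3,2.4,0,0,0,1]
    - [-0.6,4.4,2.4,0,0,0,1]
    - [-0.8,5.8,2.4,0,0,0,1]

```text
time: 11.2
tool_pos: [0.5347, 0.0957, 0.1319]
tcp_rot: [-0.0, 0.737, 0.676, -0.0]
contact_force: [0.2, -0.1, -3.2]
opening: 0.0618
finger_force: 45.0
```

send_rows:
  plan:
    - [-0.1,1.4,0,0,0,0,1]
    - [-0.2,2.8,0,0,0,0,1]
    - [-0.4,4.2,0,0,0,0,1]
    - [-0.5,5.7,0,0,0,0,1]
    - [-0.7,7.2,0,0,0,0,1]
    - [-0.9,8.7,0,0,0,0,1]
    - [-1,10.2,0,0,0,0,1]
    - [-1.08,11.68,0,0,0,0,1]

```text
time: 12.0
tool_pos: [0.5072, 0.3878, 0.1318]
tcp_rot: [-0.0, 0.737, 0.676, -0.0]
contact_force: [2.0, -0.0, -4.3]
opening: 0.0619
finger_force: 45.0
```

send_rows:
  plan:
    - [0,0,0,0,0,0,1]
    - [0,0,-0.6,0,0,0,1]
    - [0,0,-1.2,0,0,0,1]
    - [0,0,-1.8,0,0,0,1]
    - [0,0,-2.2,0,0,0,1]
    - [0,0,-2.38,0,0,0,1]
    - [0,0,-2.38,0,0,0,1]
    - [0,0,-2.38,0,0,0,1]

```text
time: 12.8
tool_pos: [0.5084, 0.3859, 0.0727]
tcp_rot: [-0.0, 0.737, 0.676, -0.0]
contact_force: [-3.8, -0.8, 3.6]
opening: 0.0619
finger_force: 44.7
```

send_rows:
  plan:
    - [0,0,0,0,0,0,0.15]
    - [0,0,0,0,0,0,0]
    - [0,0,0,0,0,0,0]
    - [0,0,0,0,0,0,0]
    - [0,0,0,0,0,0,0]
    - [0,0,1,0,0,0,0]
    - [0,0,2.4,0,0,0,0]
    - [0,0,3.8,0,0,0,0]

```text
time: 13.6
tool_pos: [0.5084, 0.3856, 0.1681]
tcp_rot: [-0.0, 0.737, 0.676, -0.001]
contact_force: [0.7, 0.3, 0.9]
opening: 0.0851
finger_force: 0.0
```

send_rows:
  plan:
    - [0.1,-1.4,0,0,0,0,0]
    - [0.2,-2.8,0,0,0,0,0]
    - [0.3,-4.2,0,0,0,0,0]
    - [0.4,-5.6,0,0,0,0,0]
    - [0.5,-7,0,0,0,0,0]
    - [0.6,-8.4,0,0,0,0,0]
    - [0.7,-9.8,0,0,0,0,0]
    - [0.8,-11.2,0,0,0,0,0]

```text
time: 14.4
tool_pos: [0.5286, 0.1044, 0.1674]
tcp_rot: [0.0, 0.737, 0.676, 0.0]
contact_force: [1.1, -0.8, 0.9]
opening: 0.0854
finger_force: 0.0
```

send_rows:
  plan:
    - [0.1,-1.6,0,0,0,0,0]
    - [0.2,-3.2,0,0,0,0,0]
    - [0.3,-4.8,0,0,0,0,0]
    - [0.4,-6.4,0,0,0,0,0]
    - [0.5,-8,0,0,0,0,0]
    - [0.6,-9.6,0,0,0,0,0]
    - [0.74,-11.06,0,0,0,0,0]
    - [0.74,-11.06,-0.4,0,0,0,0]

```text
time: 15.2
tool_pos: [0.5484, -0.1752, 0.1582]
tcp_rot: [0.002, 0.738, 0.675, 0.0]
contact_force: [1.4, 0.6, -0.3]
opening: 0.0853
finger_force: 0.0
```

send_rows:
  plan:
    - [0,0,0,0,0,0,0]
    - [0,0,-0.8,0,0,0,0]
    - [0,0,-1.6,0,0,0,0]
    - [0,0,-2.4,0,0,0,0]
    - [0,0,-3,0,0,0,0]
    - [0,0,-3.34,0,0,0,0]
    - [0,0,-3.34,0,0,0,0]
    - [0,0,-3.34,0,0,0,0]

```text
time: 16.0
tool_pos: [0.5474, -0.1703, 0.0743]
tcp_rot: [0.0, 0.737, 0.676, 0.0]
contact_force: [-0.1, 0.1, 0.0]
opening: 0.0853
finger_force: 0.0
```

send_rows:
  plan:
    - [0,0,0,0,0,0,0.2]
    - [0,0,0,0,0,0,0.3]
    - [0,0,0,0,0,0,0.4]
    - [0,0,0,0,0,0,0.5]
    - [0,0,0,0,0,0,0.6]
    - [0,0,0,0,0,0,1]
    - [0,0,0,0,0,0,1]
    - [0,0,0,0,0,0,1]

```text
time: 16.8
tool_pos: [0.5472, -0.1708, 0.0744]
tcp_rot: [0.0, 0.737, 0.676, 0.0]
contact_force: [-2.6, 0.3, 9.5]
opening: 0.0451
finger_force: 39.6
```

send_rows:
  plan:
    - [0,0,0.4,0,0,0,1]
    - [0,0,1.2,0,0,0,1]
    - [0,0,2.1,0,0,0,1]
    - [0,0,3,0,0,0,1]
    - [-0.1,1,3,0,0,0,1]
    - [-0.3,2.4,3,0,0,0,1]
    - [-0.5,3.8,3,0,0,0,1]
    - [-0.7,5.2,3,0,0,0,1]

```text
time: 17.6
tool_pos: [0.5293, -0.0395, 0.1494]
tcp_rot: [0.0, 0.737, 0.676, 0.0]
contact_force: [0.1, 0.8, -0.8]
opening: 0.0449
finger_force: 41.3
```

send_rows:
  plan:
    - [-0.2,1.6,0,0,0,0,1]
    - [-0.4,3.2,0,0,0,0,1]
    - [-0.6,4.8,0,0,0,0,1]
    - [-0.8,6.4,0,0,0,0,1]
    - [-1,8,0,0,0,0,1]
    - [-1.2,9.6,0,0,0,0,1]
    - [-1.4,11.2,0,0,0,0,1]
    - [-1.54,13,0,0,0,0,1]

```text
time: 18.4
tool_pos: [0.4906, 0.2857, 0.1495]
tcp_rot: [0.0, 0.737, 0.676, 0.0]
contact_force: [0.7, -0.7, -1.1]
opening: 0.0452
finger_force: 41.3
```

send_rows:
  plan:
    - [0,0,0,0,0,0,1]
    - [0,0,-0.8,0,0,0,1]
    - [0,0,-1.6,0,0,0,1]
    - [0,0,-2.2,0,0,0,1]
    - [0,0,-2.7,0,0,0,1]
    - [0,0,-2.98,0,0,0,1]
    - [0,0,-2.98,0,0,0,1]
    - [0,0,-2.98,0,0,0,1]

```text
time: 19.2
tool_pos: [0.4914, 0.2843, 0.0746]
tcp_rot: [0.0, 0.737, 0.676, 0.0]
contact_force: [0.6, 0.4, -1.2]
opening: 0.0446
finger_force: 41.0
```

send_rows:
  plan:
    - [0,0,0,0,0,0,0.3]
    - [0,0,0,0,0,0,0]
    - [0,0,0,0,0,0,0]
    - [0,0,0,0,0,0,0]
    - [0,0,0,0,0,0,0]
    - [0,0,1,0,0,0,0]
    - [0,0,2.4,0,0,0,0]
    - [0,0,3.8,0,0,0,0]

```text
time: 20.0
tool_pos: [0.4908, 0.2842, 0.1701]
tcp_rot: [-0.0, 0.737, 0.676, -0.001]
contact_force: [0.8, -1.0, 0.1]
opening: 0.0854
finger_force: 0.0
```

Run:
```python
from h import *
im,X,_=grab("top")
P=X[200:270,400:460].reshape(-1,3);P=P[(P[:,2]>.048)&(P[:,2]<.066)&(P[:,0]<.585)]
c,r=cv2.minEnclosingCircle((P[:,:2]*1e3).astype(np.float32));print(len(P),c,r,P.mean(0),np.percentile(P,[2,98],axis=0).mean(0))
save(cv2.resize(im[150:340,130:490],None,fx=2.2,fy=2.6,interpolation=2),"f1.png")
```

```text
371 (553.2166748046875, -110.50775909423828) 21.68660545349121 [ 0.55280102 -0.10980102  0.05744314] [ 0.55266332 -0.10972947  0.05674201]
```

View pics/f1.png

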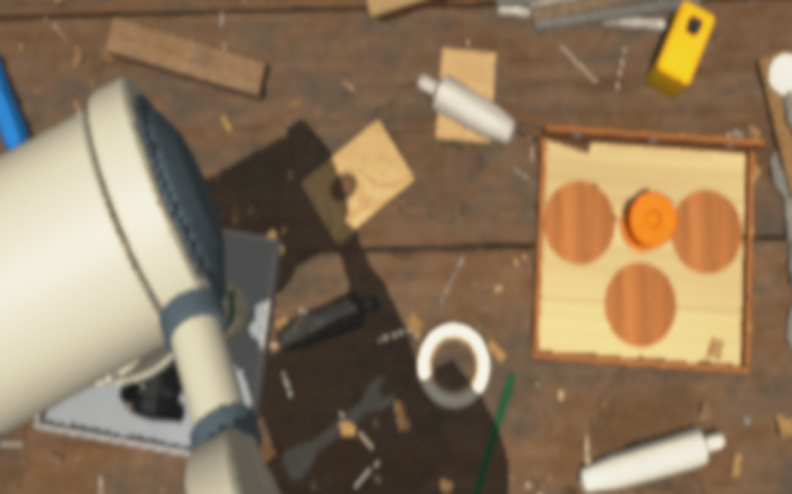

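Only the spool is left in the caddy, at about (652,220) in the crop, with the three dark marks bare. The measured centre is (0.552, -0.110).

send_rows:
  plan:
    - [0.1,-1,0,0,0,0,0]
    - [0.3,-2,0,0,0,0,0]
    - [0.4,-3,0,0,0,0,0]
    - [0.6,-4,0,0,0,0,0]
    - [0.7,-5,0,0,0,0,0.1]
    - [0.9,-6,0,0,0,0,0.2]
    - [1,-7,0,0,0,0,0.2]
    - [1.2,-8,0,0,0,0,0.2]

```text
time: 20.85
tool_pos: [0.521, 0.0833, 0.1692]
tcp_rot: [-0.0, 0.737, 0.676, -0.0]
contact_force: [0.4, 0.4, -0.2]
opening: 0.0684
finger_force: 0.0
```

send_rows:
  plan:
    - [0.2,-1.2,0,0,0,0,0.2]
    - [0.4,-2.4,0,0,0,0,0.2]
    - [0.6,-3.6,0,0,0,0,0.2]
    - [0.8,-4.8,0,0,0,0,0.2]
    - [1,-6,0,0,0,0,0.2]
    - [1.2,-7.2,-0.8,0,0,0,0.2]
    - [1.24,-7.8,-1.6,0,0,0,0.2]
    - [1.24,-7.8,-2,0,0,0,0.2]

```text
time: 21.65
tool_pos: [0.5518, -0.1123, 0.1178]
tcp_rot: [-0.0, 0.737, 0.675, -0.0]
contact_force: [-0.3, 1.0, 0.2]
opening: 0.0684
finger_force: 0.0
```

send_rows:
  plan:
    - [0,0,0,0,0,0,0.2]
    - [0,0,-0.7,0,0,0,0.2]
    - [0,0,-1.4,0,0,0,0.2]
    - [0,0,-2.1,0,0,0,0.2]
    - [0,0,-2.8,0,0,0,0.2]
    - [0,0,-3.3,0,0,0,0.2]
    - [0,0,-3.46,0,0,0,0.2]
    - [0,0,-3.46,0,0,0,0.2]

```text
time: 22.45
tool_pos: [0.5522, -0.1102, 0.0328]
tcp_rot: [-0.0, 0.737, 0.676, -0.0]
contact_force: [0.4, -0.5, 0.5]
opening: 0.0683
finger_force: 0.0
```

send_rows:
  plan:
    - [0,0,0,0,0,0,0.3]
    - [0,0,0,0,0,0,0.4]
    - [0,0,0,0,0,0,0.5]
    - [0,0,0,0,0,0,0.6]
    - [0,0,0,0,0,0,1]
    - [0,0,0,0,0,0,1]
    - [0,0,0,0,0,0,1]
    - [0,0,0,0,0,0,1]
  newtons: 35

```text
time: 23.25
tool_pos: [0.5525, -0.1108, 0.0335]
tcp_rot: [0.0, 0.737, 0.676, 0.0]
contact_force: [-2.2, 1.2, 9.9]
opening: 0.0393
finger_force: 34.0
```

send_rows:
  plan:
    - [0,0,0.4,0,0,0,1]
    - [0,0,1.2,0,0,0,1]
    - [0,0,2,0,0,0,1]
    - [0,0,2.8,0,0,0,1]
    - [0.1,1,2.8,0,0,0,1]
    - [0.3,2.2,2.8,0,0,0,1]
    - [0.5,3.5,2.8,0,0,0,1]
    - [0.7,4.8,2.8,0,0,0,1]

```text
time: 24.05
tool_pos: [0.5698, 0.0104, 0.1036]
tcp_rot: [0.0, 0.737, 0.676, 0.0]
contact_force: [0.8, 0.4, -0.0]
opening: 0.0396
finger_force: 35.3
```

send_rows:
  plan:
    - [0.2,1.2,0,0,0,0,1]
    - [0.4,2.4,0,0,0,0,1]
    - [0.6,3.6,0,0,0,0,1]
    - [0.8,4.8,0,0,0,0,1]
    - [0.98,5.9,0,0,0,0,1]
    - [0.98,5.9,-0.6,0,0,0,1]
    - [0.98,5.9,-1.2,0,0,0,1]
    - [0.98,5.9,-1.8,0,0,0,1]

```text
time: 24.85
tool_pos: [0.5942, 0.1571, 0.0578]
tcp_rot: [0.0, 0.737, 0.676, 0.0]
contact_force: [0.1, 0.7, -0.1]
opening: 0.0394
finger_force: 35.3
```

send_rows:
  plan:
    - [0,0,0,0,0,0,1]
    - [0,0,0,0,0,0,1]
    - [0,0,-0.3,0,0,0,1]
    - [0,0,-0.5,0,0,0,1]
    - [0,0,-0.64,0,0,0,1]
    - [0,0,-0.64,0,0,0,1]
    - [0,0,-0.64,0,0,0,1]

```text
time: 25.55
tool_pos: [0.5941, 0.1568, 0.0417]
tcp_rot: [-0.0, 0.737, 0.676, -0.0]
contact_force: [-0.4, 0.0, 0.2]
opening: 0.0397
finger_force: 35.3
```

send_rows:
  plan:
    - [0,0,-0.03,0,0,0,1]
    - [0,0,-0.03,0,0,0,0.3]
    - [0,0,-0.03,0,0,0,0.1]
    - [0,0,-0.03,0,0,0,0]
    - [0,0,-0.03,0,0,0,0]
    - [0,0,1,0,0,0,0]
    - [0,0,2.5,0,0,0,0]
    - [0,0,4,0,0,0,0]

```text
time: 26.35
tool_pos: [0.5937, 0.1567, 0.1426]
tcp_rot: [-0.0, 0.737, 0.676, -0.001]
contact_force: [0.7, 0.1, 1.7]
opening: 0.0853
finger_force: 0.0
```

send_rows:
  plan:
    - [0,-1,1,0,0,0,0]
    - [0,-2.5,1,0,0,0,0]
    - [0,-4,1,0,0,0,0]
    - [0,-5,1,0,0,0,0]
    - [0,-6.5,1,0,0,0,0]
    - [0,-8,1,0,0,0,0]
    - [0,-9,1,0,0,0,0]
    - [0,-9,1,0,0,0,0]

```text
time: 27.15
tool_pos: [0.5942, -0.0712, 0.1667]
tcp_rot: [0.0, 0.738, 0.675, -0.0]
contact_force: [0.1, 1.1, 0.2]
opening: 0.0856
finger_force: 0.0
```

Run:
```python
from h import *
im,X,_=grab("top")
def c(c0,c1,r0,r1,lo,hi,n):
    P=X[r0:r1,c0:c1].reshape(-1,3);P=P[(P[:,2]>lo)&(P[:,2]<hi)]
    if len(P): print(n,len(P),np.round(cv2.minEnclosingCircle((P[:,:2]*1e3).astype(np.float32)),1) if 0 else cv2.minEnclosingCircle((P[:,:2]*1e3).astype(np.float32)),np.median(P,0).round(4))
c(262,322,190,250,.058,.08,"spool")
c(140,260,200,330,.104,.1115,"jar"); c(190,260,200,330,.1125,.125,"pig")
m=((X[...,2]>.012)&(X[...,2]<.028)).astype(np.uint8);m[:,:262]=0;m[:,322:]=0;m[:190]=0;m[252:]=0
P=X[m>0];print(cv2.minAreaRect((P[:,:2]*1e3).astype(np.float32)))
save(cv2.resize(im[150:340,130:490],None,fx=2.2,fy=2.6,interpolation=2),"g1.png")
```

```text
spool 367 ((595.5610961914062, 156.5718994140625), 21.878631591796875) [0.5949 0.1566 0.0658]
jar 923 ((502.2737731933594, 337.6959228515625), 78.33021545410156) [0.5064 0.3815 0.108 ]
pig 468 ((491.6772766113281, 283.5672607421875), 22.85342788696289) [0.4914 0.2828 0.1169]
((594.0184936523438, 157.166015625), (60.13671875, 89.93995666503906), 34.004756927490234)
```

View pics/g1.png

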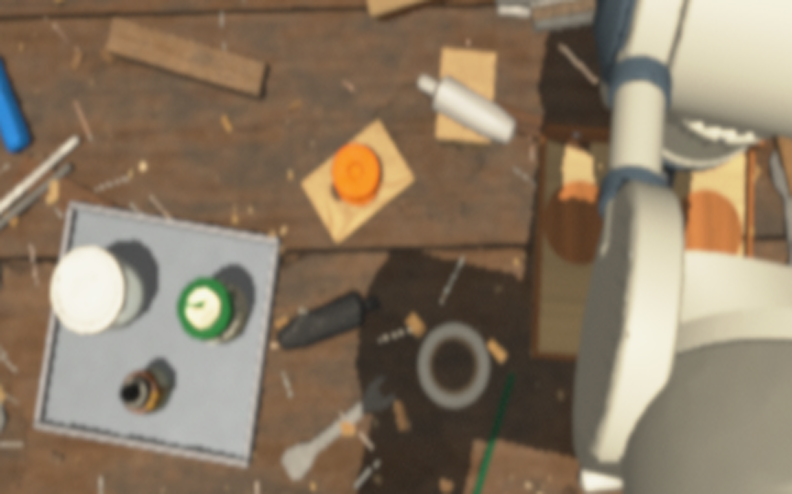

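The spool stands in the middle of the offcut, 1-2 mm off at most. All three bottles are upright in the tray. I return the pigment jar first.

send_rows:
  plan:
    - [-0.5,1.7,0,0,0,0,0]
    - [-1,3.4,0,0,0,0,0]
    - [-1.5,5.1,0,0,0,0,0]
    - [-2,6.8,0,0,0,0,0]
    - [-2.5,8.5,0,0,0,0,0]
    - [-3,10.2,0,0,0,0,0]
    - [-3.5,12,0,0,0,0,0]
    - [-4.1,14.1,0,0,0,0,0]

```text
time: 28.0
tool_pos: [0.4916, 0.2823, 0.1669]
tcp_rot: [-0.0, 0.737, 0.676, 0.0]
contact_force: [0.6, -0.6, -0.3]
opening: 0.0854
finger_force: 0.0
```

send_rows:
  plan:
    - [0,0,0,0,0,0,0]
    - [0,0,-0.8,0,0,0,0]
    - [0,0,-1.6,0,0,0,0]
    - [0,0,-2.4,0,0,0,0]
    - [0,0,-3.1,0,0,0,0]
    - [0,0,-3.7,0,0,0,0]
    - [0,0,-3.7,0,0,0,0]
    - [0,0,-3.7,0,0,0,0]

```text
time: 28.8
tool_pos: [0.4926, 0.2803, 0.0745]
tcp_rot: [-0.0, 0.737, 0.676, -0.0]
contact_force: [-0.0, -0.5, 0.8]
opening: 0.0856
finger_force: 0.0
```

send_rows:
  plan:
    - [-0.05,0.16,0,0,0,0,0]
    - [-0.05,0.16,0,0,0,0,0.2]
    - [-0.05,0.16,0,0,0,0,0.35]
    - [-0.05,0.16,0,0,0,0,0.45]
    - [-0.05,0.16,0,0,0,0,0.6]
    - [-0.05,0.16,0,0,0,0,1]
    - [-0.05,0.16,0,0,0,0,1]
    - [-0.05,0.16,0,0,0,0,1]
  newtons: 40

```text
time: 29.6
tool_pos: [0.4917, 0.284, 0.0748]
tcp_rot: [-0.0, 0.737, 0.676, 0.0]
contact_force: [-3.4, -0.2, 9.6]
opening: 0.0448
finger_force: 39.5
```

send_rows:
  plan:
    - [0,0,0.4,0,0,0,1]
    - [0,0,1.2,0,0,0,1]
    - [0,0,2.1,0,0,0,1]
    - [0,0,3,0,0,0,1]
    - [0.1,-1,3,0,0,0,1]
    - [0.3,-2.4,3,0,0,0,1]
    - [0.5,-3.8,3,0,0,0,1]
    - [0.7,-5.2,3,0,0,0,1]

```text
time: 30.4
tool_pos: [0.5092, 0.1526, 0.1499]
tcp_rot: [0.0, 0.737, 0.676, 0.0]
contact_force: [0.7, 0.1, -0.7]
opening: 0.0447
finger_force: 41.3
```

send_rows:
  plan:
    - [0.2,-1.6,0,0,0,0,1]
    - [0.4,-3.2,0,0,0,0,1]
    - [0.6,-4.8,0,0,0,0,1]
    - [0.8,-6.4,0,0,0,0,1]
    - [1,-8,0,0,0,0,1]
    - [1.2,-9.6,0,0,0,0,1]
    - [1.4,-11.2,0,0,0,0,1]
    - [1.52,-12.9,0,0,0,0,1]

```text
time: 31.2
tool_pos: [0.5472, -0.1703, 0.1499]
tcp_rot: [0.0, 0.737, 0.676, 0.0]
contact_force: [0.3, 0.5, -0.8]
opening: 0.0446
finger_force: 41.3
```

send_rows:
  plan:
    - [0,0,0,0,0,0,1]
    - [0,0,-0.8,0,0,0,1]
    - [0,0,-1.6,0,0,0,1]
    - [0,0,-2.2,0,0,0,1]
    - [0,0,-2.6,0,0,0,1]
    - [0,0,-2.6,0,0,0,1]
    - [0,0,-2.6,0,0,0,1]

```text
time: 31.9
tool_pos: [0.5474, -0.1686, 0.0848]
tcp_rot: [0.0, 0.737, 0.676, 0.0]
contact_force: [-0.0, -0.1, -1.0]
opening: 0.0452
finger_force: 41.3
```

send_rows:
  plan:
    - [0,-0.08,-0.1,0,0,0,1]
    - [0,-0.08,-0.25,0,0,0,1]
    - [0,-0.08,-0.4,0,0,0,1]
    - [0,-0.08,-0.4,0,0,0,1]
    - [0,-0.08,-0.4,0,0,0,1]

```text
time: 32.4
tool_pos: [0.5471, -0.1707, 0.0746]
tcp_rot: [0.0, 0.737, 0.676, -0.0]
contact_force: [-2.7, -0.2, 7.5]
opening: 0.045
finger_force: 41.5
```

send_rows:
  plan:
    - [0,0,0,0,0,0,0.3]
    - [0,0,0,0,0,0,0.1]
    - [0,0,0,0,0,0,0]
    - [0,0,0,0,0,0,0]
    - [0,0,0,0,0,0,0]
    - [0,0,1,0,0,0,0]
    - [0,0,2.4,0,0,0,0]
    - [0,0,3.8,0,0,0,0]

```text
time: 33.2
tool_pos: [0.5468, -0.1704, 0.1701]
tcp_rot: [-0.001, 0.737, 0.676, -0.0]
contact_force: [0.3, -0.5, 0.4]
opening: 0.0852
finger_force: 0.0
```

send_rows:
  plan:
    - [-0.1,1.4,0,0,0,0,0]
    - [-0.2,2.8,0,0,0,0,0]
    - [-0.3,4.2,0,0,0,0,0]
    - [-0.4,5.6,0,0,0,0,0]
    - [-0.5,7,0,0,0,0,0]
    - [-0.6,8.4,0,0,0,0,0]
    - [-0.7,9.8,0,0,0,0,0]
    - [-0.8,11.2,0,0,0,0,0]

```text
time: 34.0
tool_pos: [0.5268, 0.1108, 0.1693]
tcp_rot: [0.0, 0.737, 0.676, 0.0]
contact_force: [0.1, 0.8, -1.3]
opening: 0.0854
finger_force: 0.0
```

send_rows:
  plan:
    - [-0.1,1.6,0,0,0,0,0]
    - [-0.2,3.2,0,0,0,0,0]
    - [-0.3,4.8,0,0,0,0,0]
    - [-0.4,6.4,0,0,0,0,0]
    - [-0.5,8,0,0,0,0,0]
    - [-0.6,9.6,0,0,0,0,0]
    - [-0.76,11.06,0,0,0,0,0]
    - [-0.76,11.06,0,0,0,0,0]

```text
time: 34.8
tool_pos: [0.5073, 0.39, 0.1691]
tcp_rot: [-0.0, 0.736, 0.677, 0.001]
contact_force: [0.4, -1.1, -0.2]
opening: 0.0852
finger_force: 0.0
```

send_rows:
  plan:
    - [0,0,0,0,0,0,0]
    - [0,0,-0.8,0,0,0,0]
    - [0,0,-1.6,0,0,0,0]
    - [0,0,-2.4,0,0,0,0]
    - [0,0,-3.2,0,0,0,0]
    - [0,0,-3.88,0,0,0,0]
    - [0,0,-3.88,0,0,0,0]
    - [0,0,-3.88,0,0,0,0]

```text
time: 35.6
tool_pos: [0.5084, 0.3851, 0.0726]
tcp_rot: [-0.0, 0.737, 0.676, -0.0]
contact_force: [0.4, -0.2, 0.6]
opening: 0.0854
finger_force: 0.0
```

send_rows:
  plan:
    - [0,0,0,0,0,0,0.1]
    - [0,0,0,0,0,0,0.2]
    - [0,0,0,0,0,0,0.3]
    - [0,0,0,0,0,0,0.4]
    - [0,0,0,0,0,0,0.6]
    - [0,0,0,0,0,0,1]
    - [0,0,0,0,0,0,1]
    - [0,0,0,0,0,0,1]

```text
time: 36.4
tool_pos: [0.5086, 0.3863, 0.0735]
tcp_rot: [0.0, 0.737, 0.676, 0.001]
contact_force: [-1.6, -1.2, 9.6]
opening: 0.0621
finger_force: 41.4
```

send_rows:
  plan:
    - [0,0,0.4,0,0,0,1]
    - [0,0,1.2,0,0,0,1]
    - [0,0,2,0,0,0,1]
    - [0.1,-0.5,2.4,0,0,0,1]
    - [0.2,-1.6,2.4,0,0,0,1]
    - [0.4,-3,2.4,0,0,0,1]
    - [0.6,-4.4,2.4,0,0,0,1]
    - [0.8,-5.8,2.4,0,0,0,1]

```text
time: 37.2
tool_pos: [0.5279, 0.2389, 0.1325]
tcp_rot: [0.0, 0.737, 0.676, -0.0]
contact_force: [0.6, 0.5, -2.9]
opening: 0.062
finger_force: 45.0
```

send_rows:
  plan:
    - [0.1,-1.4,0,0,0,0,1]
    - [0.2,-2.8,0,0,0,0,1]
    - [0.4,-4.2,0,0,0,0,1]
    - [0.5,-5.7,0,0,0,0,1]
    - [0.7,-7.2,0,0,0,0,1]
    - [0.9,-8.7,0,0,0,0,1]
    - [1,-10.2,0,0,0,0,1]
    - [1.1,-11.68,0,0,0,0,1]

```text
time: 38.0
tool_pos: [0.555, -0.0532, 0.1324]
tcp_rot: [-0.0, 0.737, 0.676, -0.0]
contact_force: [0.5, 0.0, -3.8]
opening: 0.0619
finger_force: 45.0
```

send_rows:
  plan:
    - [0,0,0,0,0,0,1]
    - [0,0,-0.6,0,0,0,1]
    - [0,0,-1.2,0,0,0,1]
    - [0,0,-1.7,0,0,0,1]
    - [0,0,-2,0,0,0,1]
    - [0,0,-2,0,0,0,1]
    - [0,0,-2,0,0,0,1]

```text
time: 38.7
tool_pos: [0.5558, -0.0511, 0.0825]
tcp_rot: [0.0, 0.737, 0.676, 0.0]
contact_force: [0.3, -0.8, -4.7]
opening: 0.062
finger_force: 45.0
```

send_rows:
  plan:
    - [0,0,-0.1,0,0,0,1]
    - [0,0,-0.25,0,0,0,1]
    - [0,0,-0.4,0,0,0,1]
    - [0,0,-0.4,0,0,0,1]
    - [0,0,-0.4,0,0,0,1]

```text
time: 39.2
tool_pos: [0.5552, -0.0511, 0.0729]
tcp_rot: [-0.0, 0.737, 0.676, -0.0]
contact_force: [-7.5, 1.0, 15.5]
opening: 0.0623
finger_force: 43.3
```

send_rows:
  plan:
    - [0,0,0,0,0,0,0.15]
    - [0,0,0,0,0,0,0]
    - [0,0,0,0,0,0,0]
    - [0,0,0,0,0,0,0]
    - [0,0,0,0,0,0,0]
    - [0,0,1,0,0,0,0]
    - [0,0,2.4,0,0,0,0]
    - [0,0,3.6,0,0,0,0]

```text
time: 40.0
tool_pos: [0.5556, -0.0511, 0.1635]
tcp_rot: [-0.0, 0.737, 0.676, -0.0]
contact_force: [0.1, -1.2, 1.2]
opening: 0.0852
finger_force: 0.0
```

send_rows:
  plan:
    - [-0.3,1,0,0,0,-0.7,0]
    - [-0.6,2,0,0,0,-1.4,0]
    - [-0.9,3,0,0,0,-2.1,0]
    - [-1.2,4,0,0,0,-2.8,0]
    - [-1.5,5,0,0,0,-3.5,0]
    - [-1.8,6,0,0,0,-4.2,0]
    - [-2.1,7,0,0,0,-4.9,0]
    - [-2.4,8,0,0,0,-5.6,0]

```text
time: 40.8
tool_pos: [0.4953, 0.1499, 0.1623]
tcp_rot: [-0.0, 0.94, 0.343, 0.0]
contact_force: [1.1, -0.2, 0.8]
opening: 0.0854
finger_force: 0.0
```

send_rows:
  plan:
    - [-0.3,1,0,0,0,-0.7,0]
    - [-0.6,2,0,0,0,-1.4,0]
    - [-0.9,3,0,0,0,-2.1,0]
    - [-1.3,4.2,0,0,0,-2.8,0]
    - [-1.7,5.4,0,0,0,-3.6,0]
    - [-2.1,6.6,0,0,0,-4.4,0]
    - [-2.5,8.04,0,0,0,-5.2,0]
    - [-2.54,8.04,0,0,0,-5.65,0]

```text
time: 41.6
tool_pos: [0.4311, 0.3534, 0.1623]
tcp_rot: [-0.001, 0.999, -0.044, 0.0]
contact_force: [-0.1, -1.6, -0.2]
opening: 0.0852
finger_force: 0.0
```

send_rows:
  plan:
    - [0,0,0,0,0,0,0]
    - [0,0,0,0,0,0,0]
    - [0,0,-0.5,0,0,0,0]

```text
time: 41.9
tool_pos: [0.4332, 0.3498, 0.1505]
tcp_rot: [-0.001, 0.999, -0.042, 0.001]
contact_force: [-0.2, -0.3, -0.1]
opening: 0.0853
finger_force: 0.0
```

send_rows:
  plan:
    - [0,0,-0.8,0,0,0,0]
    - [0,0,-1.6,0,0,0,0]
    - [0,0,-2.4,0,0,0,0]
    - [0,0,-3.1,0,0,0,0]
    - [0,0,-3.64,0,0,0,0]
    - [0,0,-3.64,0,0,0,0]
    - [0,0,-3.64,0,0,0,0]

```text
time: 42.6
tool_pos: [0.4323, 0.3497, 0.0588]
tcp_rot: [0.0, 0.999, -0.043, -0.0]
contact_force: [-0.3, 0.5, 0.5]
opening: 0.0853
finger_force: 0.0
```

send_rows:
  plan:
    - [0,0,0,0,0,0,0.3]
    - [0,0,0,0,0,0,0.4]
    - [0,0,0,0,0,0,0.5]
    - [0,0,0,0,0,0,0.6]
    - [0,0,0,0,0,0,0.7]
    - [0,0,0,0,0,0,0.8]
    - [0,0,0,0,0,0,1]
    - [0,0,0,0,0,0,1]

```text
time: 43.4
tool_pos: [0.4323, 0.3501, 0.0592]
tcp_rot: [-0.0, 0.999, -0.043, 0.0]
contact_force: [-0.6, 0.5, 8.2]
opening: 0.0309
finger_force: 39.3
```

send_rows:
  plan:
    - [0,0,0.5,0,0,0,1]
    - [0,0,1.4,0,0,0,1]
    - [0,0,2.3,0,0,0,1]
    - [0.1,-0.6,3,0,0,0,1]
    - [0.2,-1.8,3,0,0,0,1]
    - [0.4,-3.2,3,0,0,0,1]
    - [0.6,-4.6,3,0,0,0,1]
    - [0.8,-6,3,0,0,0,1]

```text
time: 44.2
tool_pos: [0.4522, 0.1987, 0.1347]
tcp_rot: [-0.0, 0.999, -0.043, 0.0]
contact_force: [0.5, 0.4, -0.7]
opening: 0.0308
finger_force: 40.0
```

send_rows:
  plan:
    - [0.2,-1.5,0,0,0,0,1]
    - [0.4,-3,0,0,0,0,1]
    - [0.6,-4.5,0,0,0,0,1]
    - [0.8,-6,0,0,0,0,1]
    - [1,-7.5,0,0,0,0,1]
    - [1.2,-9,0,0,0,0,1]
    - [1.4,-10.7,0,0,0,0,1]
    - [1.52,-12.22,0,0,0,0,1]

```text
time: 45.0
tool_pos: [0.4904, -0.1076, 0.1347]
tcp_rot: [0.0, 0.999, -0.043, 0.0]
contact_force: [0.9, 0.3, -0.4]
opening: 0.0306
finger_force: 40.0
```

send_rows:
  plan:
    - [0,0,0,0,0,0,1]
    - [0,0,-0.7,0,0,0,1]
    - [0,0,-1.4,0,0,0,1]
    - [0,0,-2,0,0,0,1]
    - [0,0,-2.6,0,0,0,1]
    - [0,0,-2.6,0,0,0,1]
    - [0,0,-2.6,0,0,0,1]

```text
time: 45.7
tool_pos: [0.4902, -0.1054, 0.0694]
tcp_rot: [-0.0, 0.999, -0.043, -0.0]
contact_force: [-0.2, 0.3, -0.8]
opening: 0.0306
finger_force: 40.1
```

send_rows:
  plan:
    - [0,0,-0.1,0,0,0,1]
    - [0,0,-0.25,0,0,0,1]
    - [0,0,-0.41,0,0,0,1]
    - [0,0,-0.41,0,0,0,1]
    - [0,0,-0.41,0,0,0,1]

```text
time: 46.2
tool_pos: [0.4905, -0.1057, 0.0589]
tcp_rot: [0.0, 0.999, -0.043, 0.0]
contact_force: [-0.5, 0.8, 8.6]
opening: 0.0307
finger_force: 41.6
```

send_rows:
  plan:
    - [0,0,0,0,0,0,0.5]
    - [0,0,0,0,0,0,0.3]
    - [0,0,0,0,0,0,0]
    - [0,0,0,0,0,0,0]
    - [0,0,0,0,0,0,0]
    - [0,0,1.5,0,0,0,0]
    - [0,0,3,0,0,0,0]
    - [0,0,5,0,0,0,0]

```text
time: 47.0
tool_pos: [0.4891, -0.1053, 0.1838]
tcp_rot: [-0.0, 0.999, -0.043, -0.001]
contact_force: [1.4, -0.8, 0.2]
opening: 0.0858
finger_force: 0.0
```

send_rows:
  plan:
    - [0,1.5,0.5,0,0,0,0]
    - [0,3,1,0,0,0,0]
    - [0,4.5,1,0,0,0,0]
    - [0,6,1,0,0,0,0]
    - [0,7.5,1,0,0,0,0]
    - [0,9,1,0,0,0,0]
    - [0,10.5,1,0,0,0,0]
    - [0,12,1,0,0,0,0]

```text
time: 47.8
tool_pos: [0.4898, 0.196, 0.2085]
tcp_rot: [0.0, 0.999, -0.043, -0.0]
contact_force: [1.2, -0.7, -0.7]
opening: 0.085
finger_force: 0.0
```

Run:
```python
from h import *
im,X,_=grab("top"); z=np.load("top0.npz")
for n,(c0,c1,r0,r1,lo,hi) in dict(jar=(380,425,205,255,.100,.1125),pig=(445,485,215,255,.1125,.13),drop=(415,445,250,290,.100,.13)).items():
  for Y in(z["X"],X):
    P=Y[r0:r1,c0:c1].reshape(-1,3);P=P[(P[:,2]>lo)&(P[:,2]<hi)];print(n,len(P),np.median(P,0).round(4),cv2.minEnclosingCircle((P[:,:2]*1e3).astype(np.float32)))
a=cv2.resize(np.hstack([im[150:320,320:500],z["im"][150:320,320:500]]),None,fx=2.2,fy=2.2,interpolation=2)
s=grab("scene")[0]; save(np.vstack([a,cv2.resize(s[130:250,220:480],(792,226*792//792))]),"h1.png")
```

```text
jar 873 [ 0.555  -0.0515  0.1076] ((555.547607421875, -52.647056579589844), 31.894804000854492)
jar 878 [ 0.5547 -0.0525  0.1075] ((555.1677856445312, -52.819252014160156), 31.69124412536621)
pig 466 [ 0.547  -0.1701  0.1165] ((547.22900390625, -170.95904541015625), 23.102014541625977)
pig 464 [ 0.5473 -0.1701  0.1166] ((547.4725341796875, -170.44369506835938), 23.034162521362305)
drop 48 [ 0.49   -0.103   0.1091] ((490.67388916015625, -103.87361907958984), 7.170866966247559)
drop 47 [ 0.4905 -0.1044  0.1087] ((490.9052734375, -105.05987548828125), 6.741283893585205)
```

View pics/h1.png

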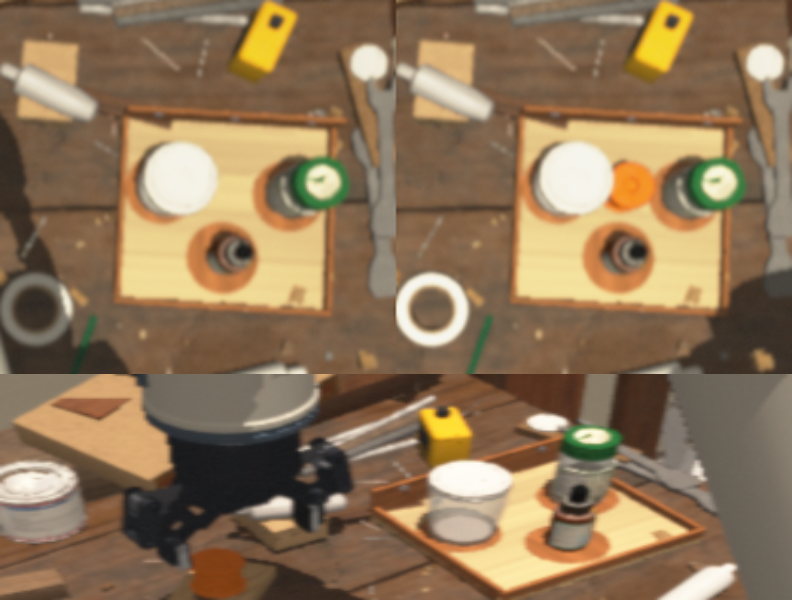

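All three bottles are back upright within about 1 mm of where they started. The spool is on the offcut, and the gripper is clear of it, with the TCP about 0.2 m up. Handing in.

```bash
python3 -c "
from bench import ticket; print(ticket.job_done())"
```

```text
the job is handed in; nothing more can be done
None
```

The job is handed in at about 48 s of the 147 s allowed: the spool stands upright in the middle of the knot offcut (within 2 mm), and the three bottles, moved to the side tray first, are back upright in the caddy within about 1 mm of where they stood.

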